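# Press home the caps of the sample jars

### The arm

A 7-joint arm with a two-finger parallel gripper is mounted at the origin on the work surface. World frame = base frame: x ahead of the robot, y to its left, z up, the work surface at z = 0. Lengths are in m, angles in rad, forces in N, time in s.
With the tool pointing down it reaches from about 0.425 to 0.925 m from the base axis. Payload 6.8 kg.
Tool frame: the origin (TCP) lies on the centre line of the jaws, within the pads' length; the fingertips stand 14 mm ahead of it and the grasp point (between the pads) lies 5 mm behind it (bot.finger_overhang is the distance from the TCP to the fingertips, in m); z points along the fingers, y is the line along which they close (so a half turn about z gives the same grasp; the last joint's range is limited). The gripper opens to 85 mm and grips with 20 to 120 N. Pads are 22 mm wide; open, the fingers measure 114 mm over their backs; the gripper's body (76 mm by 85 mm) begins 54 mm behind the grasp point. The pads swing forward as they close: fully open they stand 13 mm farther back than shut.
Start: joints at [-1.26, 0.477, 0.022, 1.555, -0.011, 1.109, -0.083], TCP at [0.274, 0.617, 0.245] pointing down, gripper open.
Joint ranges: [-2.96, 2.96], [-0.34, 2.1], [-1.41, 1.46], [0.24, 2.44], [-1.37, 4.51], [0.17, 1.92], [-2.96, 2.96]. Speed limits (rad/s): [2.39, 2.39, 3.14, 3.14, 3.14, 3.14, 3.14].

### API

Orientations are given as a unit quaternion [w, x, y, z].
In Python, from station import bot gives the robot as it stands.
- The arm moves only by the shell command python3 -m inch 'ROWS' [OPENING] [FORCE]. ROWS is JSON, a list of rows, each a list of 4 numbers: the shift along the tool's x, y, z in m, then the turn about the tool's z in degrees. A call has 1 to 12 rows; each row shifts and turns the commanded pose from where the row before left it, along the tool's axes as they then stand; what a row does not reach is not made up. A row lasts 1/10 s, in which the tool goes at most 50 mm and 8.59 degrees, less where a joint would pass 70% of its speed; a pose out of reach is approached as far as the arm can. A call is refused whole if a number of a shift passes 0.05 or a number of a turn 8.59, either way. A call with a gripper value outside its range is refused whole. OPENING is the finger opening in m, from 0 to 0.0854, set as the call begins (- or left out, the last holds). The fingers move at their own pace and stop on an object; FORCE is the grip in N (left out, the last holds). Time passes only in rows, so rows that do not move let the fingers close. It gives the time, the measured TCP pose, the force, the opening and the grip force at its end, in the units of the state.
- bot.get_obs(): the state, without advancing time (a new reading comes with each control period).
- bot.read_camera(name): name is "scene" or "top" or "wrist"; returns a dict with "color" (384x512x3 uint8, red, green, blue), "mtx" (3x3 intrinsics, pixels), "dist_coeffs" ([k1, k2, p1, p2, k3] as OpenCV has them; the pictures are not rectified), "world_from_camera" (4x4, takes a point from camera to world coordinates); the wrist camera has in their place "hand_eye" (4x4, takes a point from camera to tool coordinates, whose origin is the TCP and whose axes are the flange's). Camera axes: x right, y up, looking along -z (the intrinsics and any distortion apply to the point x, -y, -z); pixel columns grow to the right and rows downward; lengths in m; the calibration is good to about 2 mm. A picture is of the moment at which its call begins: read the wrist's pose just before it. There is no depth.
- bot.hand_in(): hands the job in; it is judged then, once.
The state is a dict: "t": time; "q": joint angles; "joint_vel": joint speeds; "joint_torque": joint torques, N m; "eef_pos": TCP position; "tool_rot": TCP orientation; "contact_force": force on the tool from outside, world axes, zero at the start; "torque": the same for the moment, N m; "gripper_width": opening from 0.0 (shut) to 1.0 (fully open); "grasp_force": force on a finger pad.
Only numpy, scipy, OpenCV 4.12 (cv2) and the standard library are available. Lean on these libraries where they do the work, as an engineer would, in place of code of your own. Each camera call takes 0.05 s, during which the arm holds its last target. There are 200 camera calls.

### The job

The two sample jars with blue caps are ready for storage, but their push-in caps are still standing proud: press each blue cap straight down from above until it is fully home on the jar's rim. The jar with the red cap is still venting, so its cap must stay raised. Leave these three jars and the glass flask standing upright where they are.

Things in the scene. Friction and masses are not known exactly. Their poses are not given: they have to be found in the camera images.
- blue_cap_a_top (a point): Top centre of one blue push-in cap, a disc 54 mm wide, 10 thick, on a stem in a loose white jar (60 mm wide, rim 85 mm above the bench at z = 0, 0.3 kg). It slides straight down the jar's axis; friction of about 7 N holds it wherever it is left (no spring). Proud, as it starts, the top is 107 to 110 mm above the bench; home, on the rim, 95, a hard stop. z up. To be pressed.
- blue_cap_b_top (a point): Top centre of the other blue push-in cap, a disc 54 mm wide, 10 thick, on a stem in a loose white jar (60 mm wide, rim 85 mm above the bench at z = 0, 0.3 kg). It slides straight down the jar's axis; friction of about 7 N holds it wherever it is left (no spring). Proud, as it starts, the top is 107 to 110 mm above the bench; home, on the rim, 95, a hard stop. z up. To be pressed.
- red_cap_top (a point): Top centre of the red push-in cap, a disc 54 mm wide, 10 thick, on a stem in a loose white jar (60 mm wide, rim 85 mm above the bench at z = 0, 0.3 kg). It slides straight down the jar's axis; friction of about 7 N holds it wherever it is left (no spring). Proud, as it starts, the top is 107 to 110 mm above the bench; home, on the rim, 95, a hard stop. z up. Not to be pressed.
- flask: Loose clear glass conical flask, 84 mm wide at the foot, 147 tall, neck 32 to 40 wide, 0.25 kg, standing among the jars; origin at the centre of its underside, z up. A fourth jar, its green cap already home (top 95 mm above the bench), also stands nearby.
There are look-alikes about, which are no part of the job. Leave any orange look-alike of the flask alone. Leave any yellow look-alike of the part that bears blue_cap_b_top alone.

How it is judged:
By the outcome, as a careful person would: the job done as asked, in the order asked, and still so for the second after the job is handed in, with the robot touching nothing.
It also fails if it takes over 35 s, if anything falls off the work surface, if the arm or the gripper's body presses on something with over 40 N, if the wrist force passes 120 N, or if a joint passes its speed limit or range.

## Working session

There is one attempt and no reset: what is moved stays moved. The work goes in short steps, Python scripts to look and compute and a shell command to move; the robot and the scene stay as the last step left them, time stands still between calls to the robot, and variables do not carry over. Pictures are saved under pics/ and viewed, at most 10 in all, crops included, and the job is handed in when it is done.

```bash
mkdir -p pics
python3 - <<'E'
from station import bot
import cv2,numpy as np
o=bot.get_obs();print(o['eef_pos'],o['tool_rot'],o['t'])
a=[]
for n in("scene","top"):
    c=bot.read_camera(n);np.savez(n+'.npz',**c);a.append(c['color'])
    print(n,c['mtx'].tolist(),c['dist_coeffs'],c['world_from_camera'].round(3).tolist())
    cv2.imwrite(f'pics/{n}0.png',cv2.resize(c['color'][:,:,::-1],(768,576)))
E
```

```text
[0.27426772 0.61615638 0.24433316] [-1.34488293e-04  2.07875176e-01  9.78154929e-01 -9.10145141e-04] 0.0
scene [[413.0219310219512, 0.0, 253.60983265901925], [0.0, 413.0219310219512, 198.40364618361417], [0.0, 0.0, 1.0]] [0.0243178 0.        0.        0.        0.       ] [[0.382, -0.668, 0.639, 1.139], [0.924, 0.268, -0.272, -0.23], [0.01, 0.694, 0.72, 0.745], [0.0, 0.0, 0.0, 1.0]]
top [[470.4453553406169, 0.0, 258.45208846195436], [0.0, 470.4453553406169, 188.44485185430776], [0.0, 0.0, 1.0]] [-0.1094845  0.         0.         0.         0.       ] [[-0.155, 0.967, -0.201, 0.367], [-0.988, -0.152, 0.029, 0.027], [-0.003, 0.204, 0.979, 1.006], [0.0, 0.0, 0.0, 1.0]]
```

View pics/scene0.png

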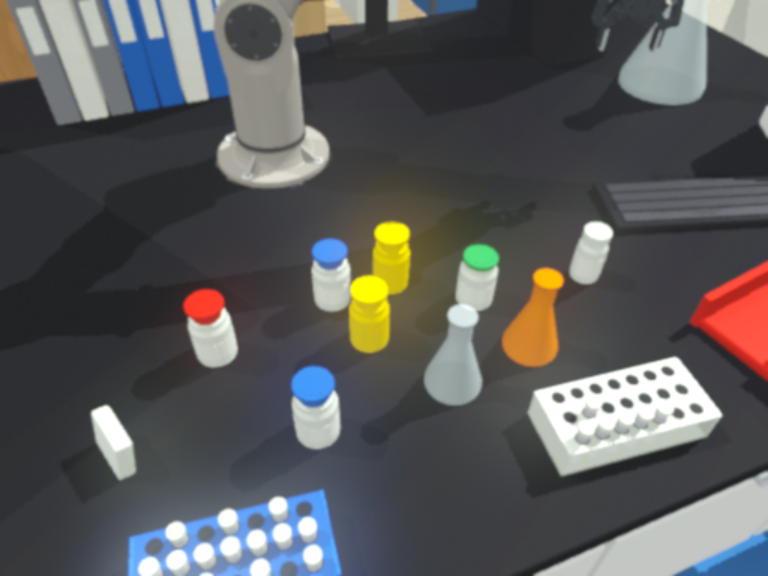

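View pics/top0.png

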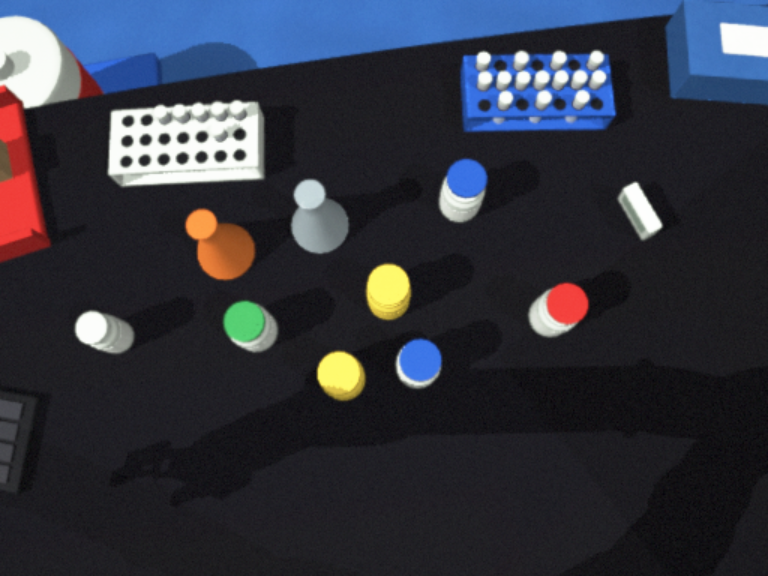

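The scene view shows blue caps at about (330,252) and (314,385), with red at (205,305). In the top view the blue caps are at (420,361) and (466,180), red at (567,303), and the clear flask at (315,215). I'll triangulate them next.

```bash
cat > h.py <<'E'
import cv2,numpy as np
R={'a':((330,252),(420,361)),'b':((314,385),(466,180)),'red':((205,305),(567,303)),'green':((480,258),(245,322)),'y1':((392,234),(341,375)),'y2':((369,290),(388,285))}
def ray(c,uv):
    p=cv2.undistortPoints(np.array([[uv]],float),c['mtx'],c['dist_coeffs'])[0,0]
    W=c['world_from_camera'];d=W[:3,:3]@np.array([p[0],-p[1],-1]);return W[:3,3],d/np.linalg.norm(d)
def mask(c,rgbsel):
    h=cv2.cvtColor(c['color'],cv2.COLOR_RGB2HSV)
    H,S,V=[h[...,i].astype(int) for i in range(3)]
    s=(S>140)&(V>80)
    return {'b':s&(H>100)&(H<130),'r':s&((H<8)|(H>172)),'g':s&(H>50)&(H<90),'y':s&(H>22)&(H<38)}[rgbsel]
def blob(c,col,seed):
    n,l,st,ce=cv2.connectedComponentsWithStats(mask(c,col).astype(np.uint8))
    k=l[int(seed[1]),int(seed[0])]
    return ce[k],st[k]
def tri(r):
    A=np.zeros((3,3));b=np.zeros(3)
    for o,d in r:
        P=np.eye(3)-np.outer(d,d);A+=P;b+=P@o
    x=np.linalg.solve(A,b);return x,[np.linalg.norm((np.eye(3)-np.outer(d,d))@(x-o)) for o,d in r]
E
python3 - <<'E'
from h import *
C=[dict(np.load(n+'.npz')) for n in('scene','top')]
for k,col in(('a','b'),('b','b'),('red','r'),('green','g')):
    rs=[]
    for c,s in zip(C,R[k]):
        ce,st=blob(c,col,np.array(s)/1.5);rs.append(ray(c,ce));o,d=rs[-1];print(k,ce.round(1),st, (o+d*(.103-o[2])/d[2]).round(4))
    x,e=tri(rs);print('  tri',x.round(4),np.round(e,4), np.hypot(*x[:2]).round(3))
rs=[ray(c,np.array(s)/1.5) for c,s in zip(C,((462,316),(310,194)))];print('flask top',tri(rs))
E
```

```text
a [218.9 166.9] [208 159  23  17 307] [ 0.4446 -0.0233  0.103 ]
a [280.1 239.1] [267 225  28  29 615] [ 0.4482 -0.0248  0.103 ]
  tri [ 0.448  -0.0245  0.1062] [0.0002 0.0002] 0.449
b [208.  256.1] [194 243  29  28 604] [ 0.6774 -0.1257  0.103 ]
b [310.8 117.9] [297 106  28  26 555] [ 0.6806 -0.127   0.103 ]
  tri [ 0.6796 -0.1263  0.1062] [0.0002 0.0002] 0.691
red [135.4 202.9] [121 192  29  24 516] [ 0.4876 -0.2255  0.103 ]
red [378.3 201.6] [365 188  28  28 606] [ 0.4901 -0.2273  0.103 ]
  tri [ 0.4899 -0.226   0.1055] [0.0006 0.0006] 0.54
green [320.1 170.7] [309 163  23  16 280] [0.5437 0.1897 0.103 ]
green [162.  213.5] [149 200  27  27 551] [0.5328 0.1942 0.103 ]
  tri [0.5346 0.1961 0.0932] [0. 0.] 0.569
flask top (array([0.67543992, 0.08336276, 0.14342056]), [np.float64(0.0008709736885646569), np.float64(0.0008709736885646547)])
```

```bash
python3 -m inch '[[-0.02,-0.015,0,0],[-0.038,-0.029,0,0],[-0.038,-0.029,0,0],[-0.038,-0.029,0,0],[-0.038,-0.029,0,0],[-0.038,-0.029,0,0],[-0.038,-0.029,0,0],[-0.038,-0.029,0,0],[-0.038,-0.029,0,0],[-0.038,-0.029,0,0],[-0.038,-0.029,0,0],[-0.038,-0.029,0,0]]' 0 60
python3 -m inch '[[-0.038,-0.029,0,0],[-0.038,-0.029,0,0],[-0.038,-0.029,0,0],[-0.038,-0.029,0,0],[-0.038,-0.029,0,0],[-0.02,-0.015,0,0],[0,0,0,0],[0,0,0,0]]'
cat > tgt.py <<'E'
import sys,numpy as np
from scipy.spatial.transform import Rotation as Ro
from station import bot
T={'a':[.448,-.0245,.2],'b':[.680,-.1265,.2]}
o=bot.get_obs();q=o['tool_rot'];M=Ro.from_quat([q[1],q[2],q[3],q[0]]).as_matrix()
print(o['t'],o['eef_pos'].round(4),'force',o['contact_force'].round(2),'tool shift to',sys.argv[1],(M.T@(np.array(T[sys.argv[1]])-o['eef_pos'])).round(4),'axis',M[:,2].round(4))
E
python3 tgt.py b
```

```text
t: 1.3
eef_pos: [0.5392, 0.1316, 0.2452]
tool_rot: [-0.0, 0.208, 0.978, -0.0]
contact_force: [1.2, 0.7, 0.3]
gripper_width: 0.0
grasp_force: 0.0
t: 2.1
eef_pos: [0.6652, -0.0981, 0.2445]
tool_rot: [-0.001, 0.208, 0.978, 0.0]
contact_force: [0.2, 0.6, 0.4]
gripper_width: -0.002
grasp_force: 0.0
2.1 [ 0.6652 -0.0981  0.2445] force [0.24 0.62 0.41] tool shift to b [-0.0251 -0.0199  0.0445] axis [-1.4e-03  5.0e-04 -1.0e+00]
```

```bash
python3 -m inch '[[-0.0125,-0.01,0.022,0],[-0.0125,-0.01,0.022,0],[0,0,0.02,0],[0,0,0,0],[0,0,0,0]]'; python3 tgt.py b
python3 - <<'E'
from station import bot
import cv2,numpy as np
c=bot.read_camera('wrist');np.savez('w1.npz',**c);cv2.imwrite('pics/w1.png',c['color'][:,:,::-1])
print(c['hand_eye'].round(3).tolist())
E
```

```text
t: 2.6
eef_pos: [0.6801, -0.1244, 0.1814]
tool_rot: [-0.0, 0.207, 0.978, 0.0]
contact_force: [-0.3, 0.6, 0.1]
gripper_width: -0.0
grasp_force: 0.0
2.6 [ 0.6801 -0.1244  0.1814] force [-0.29  0.57  0.14] tool shift to b [-0.0007 -0.0019 -0.0186] axis [-7.0e-04  1.2e-03 -1.0e+00]
[[-0.0, 0.948, 0.318, 0.081], [1.0, 0.0, 0.0, -0.0], [0.0, 0.318, -0.948, -0.129], [0.0, 0.0, 0.0, 1.0]]
```

View pics/w1.png

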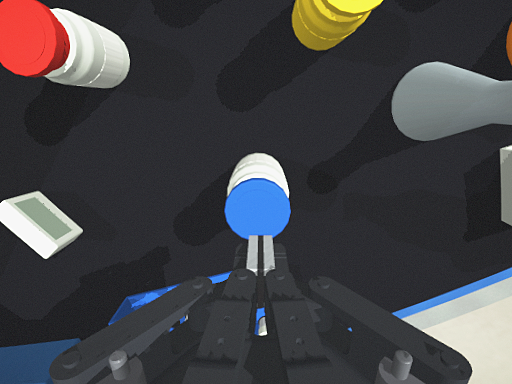

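The wrist view shows the blue cap centred at about (257,208), with the shut fingertips at (260,237). I'll cast the cap centre onto the cap-top plane.

```bash
cat > wr.py <<'E'
import sys
from h import *
from station import bot
from scipy.spatial.transform import Rotation as Ro
o=bot.get_obs();c=bot.read_camera('wrist')
if len(sys.argv)>1: cv2.imwrite(sys.argv[1],c['color'][:,:,::-1])
q=o['tool_rot'];T=np.eye(4);T[:3,:3]=Ro.from_quat([q[1],q[2],q[3],q[0]]).as_matrix();T[:3,3]=o['eef_pos']
c['world_from_camera']=T@np.array(c['hand_eye'])
n,l,st,ce=cv2.connectedComponentsWithStats(mask(c,'b').astype(np.uint8))
for k in range(1,n):
    x,y,w,h,a=st[k]
    if a<1200 or not 150<ce[k][0]<360 or ce[k][1]>260: continue
    v=(x+w/2,y+h/2)
    for z in(.095,.108):
        O,d=ray(c,v);print(v,st[k],z,(O+d*(z-O[2])/d[2]).round(4))
print(o['eef_pos'].round(4),'t',o['t'])
E
python3 wr.py
```

```text
(np.float64(257.5), np.float64(207.0)) [ 224  176   67   62 3176] 0.095 [ 0.6818 -0.1284  0.095 ]
(np.float64(257.5), np.float64(207.0)) [ 224  176   67   62 3176] 0.108 [ 0.6773 -0.1262  0.108 ]
[ 0.6807 -0.1249  0.1823] t 2.65
```

```bash
python3 -m inch '[[0.0007,-0.002,0.02,0],[0,0,0.02,0],[0,0,0.012,0],[0,0,0,0],[0,0,0,0]]'
python3 -m inch '[[0,0,0.003,0],[0,0,0.003,0],[0,0,0.003,0],[0,0,0,0]]'
```

```text
t: 3.2
eef_pos: [0.6794, -0.128, 0.1302]
tool_rot: [0.001, 0.208, 0.978, 0.0]
contact_force: [0.4, -0.5, -0.9]
gripper_width: 0.003
grasp_force: 0.0
t: 3.6
eef_pos: [0.6794, -0.1282, 0.1209]
tool_rot: [0.001, 0.208, 0.978, 0.0]
contact_force: [-0.0, 0.1, 2.1]
gripper_width: -0.003
grasp_force: 1.4
```

```bash
python3 -m inch '[[0,0,0.002,0],[0,0,0.002,0],[0,0,0.002,0],[0,0,0,0]]'
python3 -m inch '[[0,0,0.002,0],[0,0,0.002,0],[0,0,0,0]]'
```

```text
t: 4.0
eef_pos: [0.6795, -0.1282, 0.1151]
tool_rot: [0.001, 0.208, 0.978, 0.0]
contact_force: [-0.6, 0.5, 5.1]
gripper_width: 0.0
grasp_force: 2.2
t: 4.3
eef_pos: [0.6795, -0.1282, 0.1111]
tool_rot: [0.001, 0.208, 0.978, 0.0]
contact_force: [-0.3, -0.3, 4.6]
gripper_width: 0.004
grasp_force: 2.2
```

```bash
python3 -m inch '[[0,0,0.001,0],[0,0,0.001,0],[0,0,0,0]]'
python3 -m inch '[[0,0,0.001,0],[0,0,0,0]]'
```

```text
t: 4.6
eef_pos: [0.6795, -0.1283, 0.1092]
tool_rot: [0.001, 0.208, 0.978, 0.0]
contact_force: [-1.2, 0.3, 5.7]
gripper_width: -0.001
grasp_force: 2.8
t: 4.8
eef_pos: [0.6796, -0.1283, 0.1091]
tool_rot: [0.001, 0.208, 0.978, 0.0]
contact_force: [-3.3, 1.5, 11.6]
gripper_width: -0.001
grasp_force: 5.7
```

```bash
python3 -m inch '[[0,0,0.001,0],[0,0,0,0]]'
python3 -m inch '[[0,0,0.0005,0],[0,0,0,0],[0,0,0,0]]'
```

```text
t: 5.0
eef_pos: [0.68, -0.1284, 0.1091]
tool_rot: [0.001, 0.208, 0.978, 0.0]
contact_force: [-4.1, 1.4, 16.3]
gripper_width: 0.002
grasp_force: 8.4
t: 5.3
eef_pos: [0.6801, -0.1284, 0.1091]
tool_rot: [0.002, 0.208, 0.978, 0.0]
contact_force: [-5.4, 2.1, 19.2]
gripper_width: -0.002
grasp_force: 9.7
```

```bash
python3 -m inch '[[0,0,-0.005,0],[0,0,-0.02,0],[0,0,-0.04,0],[0,0,-0.04,0],[0,0,-0.02,0],[0,0,0,0],[0,0,0,0]]'; python3 tgt.py a; python3 wr.py
```

```text
t: 6.0
eef_pos: [0.6786, -0.128, 0.2304]
tool_rot: [-0.0, 0.208, 0.978, 0.0]
contact_force: [0.1, 0.3, 0.1]
gripper_width: -0.004
grasp_force: 0.0
6.0 [ 0.6786 -0.128   0.2304] force [0.08 0.26 0.06] tool shift to a [0.2527 0.0008 0.0305] axis [-3.e-04  2.e-04 -1.e+00]
(np.float64(262.0), np.float64(187.0)) [ 236  162   52   50 2041] 0.095 [ 0.6779 -0.1262  0.095 ]
(np.float64(262.0), np.float64(187.0)) [ 236  162   52   50 2041] 0.108 [ 0.6743 -0.1247  0.108 ]
[ 0.6786 -0.128   0.2304] t 6.0
```

```bash
python3 -m inch '[[0.02,0,0,0],[0.045,0,0,0],[0.045,0,0,0],[0.045,0,0,0],[0.045,0,0,0],[0.03,0,0,0],[0.02,0,0,0],[0.003,0.001,0.02,0],[0,0,0.02,0],[0,0,0,0],[0,0,0,0]]'; python3 tgt.py a; python3 wr.py pics/w2.png
```

```text
t: 7.15
eef_pos: [0.4474, -0.0245, 0.1901]
tool_rot: [-0.001, 0.208, 0.978, -0.001]
contact_force: [-0.8, -0.7, 0.8]
gripper_width: 0.002
grasp_force: 0.0
7.15 [ 0.4474 -0.0245  0.1901] force [-0.77 -0.75  0.79] tool shift to a [-0.0005  0.0002 -0.0099] axis [-2.6e-03 -6.0e-04 -1.0e+00]
(np.float64(261.0), np.float64(206.0)) [ 229  176   64   60 2989] 0.095 [ 0.4513 -0.0261  0.095 ]
(np.float64(261.0), np.float64(206.0)) [ 229  176   64   60 2989] 0.108 [ 0.4468 -0.0241  0.108 ]
[ 0.4474 -0.0245  0.1901] t 7.15
```

View pics/w2.png

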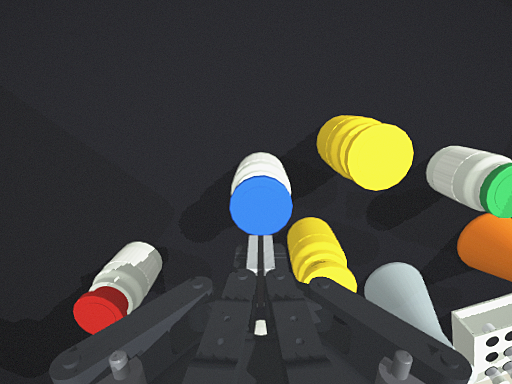

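The wrist view shows the blue cap at (261,206), directly ahead of the fingertips, and it agrees with the estimate. The yellow jar at (325,255) is clear of the fingers, so I'll descend.

```bash
python3 -m inch '[[0,0,0.02,0],[0,0,0.02,0],[0,0,0.02,0],[0,0,0,0],[0,0,0,0]]'
python3 -m inch '[[0,0,0.003,0],[0,0,0.003,0],[0,0,0.002,0],[0,0,0,0]]'
```

```text
t: 7.7
eef_pos: [0.4486, -0.0245, 0.1314]
tool_rot: [0.0, 0.208, 0.978, -0.0]
contact_force: [0.8, 1.0, -0.1]
gripper_width: 0.001
grasp_force: 0.0
t: 8.1
eef_pos: [0.4481, -0.0243, 0.1228]
tool_rot: [-0.0, 0.208, 0.978, 0.0]
contact_force: [0.8, -0.0, -0.6]
gripper_width: -0.0
grasp_force: 0.0
```

```bash
python3 -m inch '[[0,0,0.002,0],[0,0,0.002,0],[0,0,0.002,0],[0,0,0,0]]'
python3 -m inch '[[0,0,0.002,0],[0,0,0.002,0],[0,0,0.002,0],[0,0,0,0]]'
python3 -m inch '[[0,0,0.001,0],[0,0,0.001,0],[0,0,0,0]]'
```

```text
t: 8.5
eef_pos: [0.4483, -0.0243, 0.117]
tool_rot: [0.0, 0.208, 0.978, 0.0]
contact_force: [0.2, -0.3, 2.0]
gripper_width: -0.002
grasp_force: 1.2
t: 8.9
eef_pos: [0.4483, -0.0243, 0.1109]
tool_rot: [0.0, 0.208, 0.978, 0.0]
contact_force: [0.4, 0.0, 2.9]
gripper_width: -0.004
grasp_force: 1.2
t: 9.2
eef_pos: [0.4483, -0.0243, 0.1091]
tool_rot: [0.0, 0.208, 0.978, 0.0]
contact_force: [-0.8, 0.5, 5.1]
gripper_width: 0.003
grasp_force: 2.6
```

```bash
python3 -m inch '[[0,0,0.001,0],[0,0,0,0]]'
python3 -m inch '[[0,0,0.001,0],[0,0,0.0005,0],[0,0,0,0],[0,0,0,0]]'
```

```text
t: 9.4
eef_pos: [0.4487, -0.0243, 0.1089]
tool_rot: [0.0, 0.208, 0.978, 0.0]
contact_force: [-4.4, -0.8, 18.0]
gripper_width: 0.002
grasp_force: 9.1
t: 9.8
eef_pos: [0.4493, -0.0243, 0.1088]
tool_rot: [0.001, 0.208, 0.978, 0.001]
contact_force: [-9.4, 0.2, 37.3]
gripper_width: -0.003
grasp_force: 18.4
```

Hard stop reached. I'll retract and check the result.

```bash
python3 -m inch '[[0,0,-0.004,0],[0,0,-0.02,0],[0,0,-0.04,0],[0,0,-0.04,0],[0,0,-0.04,0],[0,0,0,0],[0,0,0,0]]'; python3 wr.py
python3 - <<'E'
from h import *
from station import bot
C=[bot.read_camera(n) for n in('scene','top')]
cv2.imwrite('pics/s1.png',cv2.resize(C[0]['color'][:,:,::-1],(768,576)))
for k,col in(('a','b'),('b','b'),('red','r')):
    try: print(k,tri([ray(c,blob(c,col,np.array(s)/1.5)[0]) for c,s in zip(C,R[k])])[0].round(4))
    except Exception as e: print(k,e)
E
```

```text
t: 10.5
eef_pos: [0.4485, -0.0242, 0.2508]
tool_rot: [0.001, 0.208, 0.978, 0.001]
contact_force: [-0.5, -0.1, -0.2]
gripper_width: 0.002
grasp_force: 0.0
(np.float64(259.5), np.float64(181.5)) [ 235  158   49   47 1798] 0.095 [ 0.4469 -0.0247  0.095 ]
(np.float64(259.5), np.float64(181.5)) [ 235  158   49   47 1798] 0.108 [ 0.4436 -0.0231  0.108 ]
[ 0.4485 -0.0242  0.2508] t 10.5
a [ 0.4959 -0.0101  0.1332]
b [ 0.679  -0.1261  0.0932]
red [ 0.4899 -0.2263  0.1046]
```

View pics/s1.png

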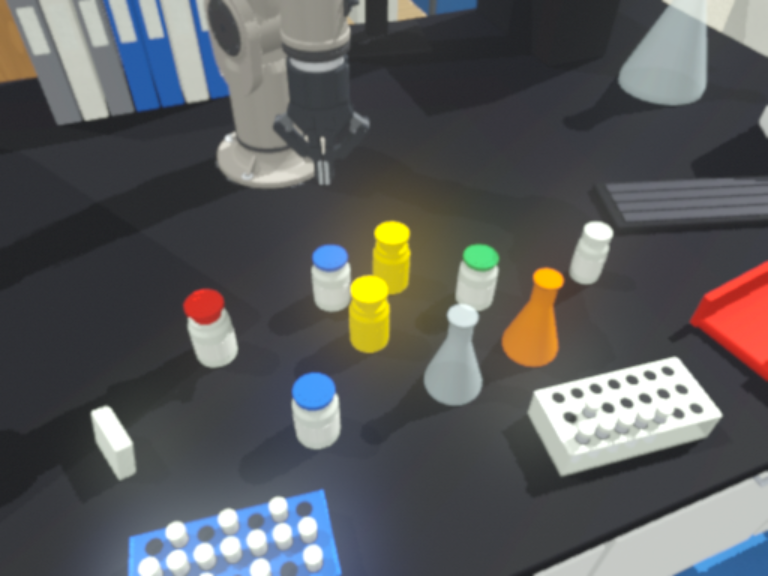

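The scene view shows both blue caps seated, at (330,258) and (315,390). The red cap is still raised and everything is upright. Triangulation for cap a is off only because the arm blocks the top camera. Its hard stop was at the same height as cap b's.

```bash
python3 -c "
from station import bot
print(bot.hand_in())"
```

```text
the job is handed in; nothing more can be done
None
```

I pressed both blue caps fully home, left the red cap raised and the jars and flask upright where they stood, and handed the job in at about 10.7 s; the hand-in gave no verdict.

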